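# Free the vial capper's ram and hold it at the gauge

### The job

On the bench vial capper, turn the locking knob about a quarter turn clockwise so that its tongue swings out from under the palm pad, while the ram stays up. Then press the round palm pad down with the gripper until its top is level with the top of the small gauge pin beside it, not more than a few millimetres deeper at any time, and keep it there steadily for two seconds and more: your program finishes while still holding it down. Leave the gauge pin's height and the other things on the worktop as they are.

Things in the scene. Friction and masses are not known exactly. Their poses are not given: they have to be found in the camera images.
- capper: Grey hand press for vial caps, fixed to the worktop. Origin: underside centre of its foot plate (124 x 186 mm along its x, y); z up, x away from the robot at yaw 0. In its head plate (top 98 mm above the worktop), all at x = 0: locking knob axis at y = +40 mm, ram axis at y = -20, gauge pin axis at y = -62. Highest point 176 mm. A vial stands fixed in the nest under the ram.
- ram: The sliding ram: a vertical steel stem through the head plate with a round black flat palm pad on top (44 mm in diameter, 14 mm thick) and a small jaw below. Origin on the ram axis, level with the worktop when the ram is up; z up. It travels straight down 24 mm in all, then bottoms out.
- pad_top (a point): Centre of the flat top of the palm pad: 140 mm above the worktop when the ram is up. Press here straight down. A spring returns it: it pushes back with about 4.5 N at the start and 0.5 N more for each mm. With the tongue under the pad it is blocked after 2 mm.
- gauge_top (a point): Centre of the flat top (16 mm in diameter) of the steel gauge pin, 42 mm from the ram axis. Its height differs from one run to the next, 124 to 133 mm above the worktop; the pad's top must be pressed level with it. Its z axis is up.
- gauge (a joint): Height setting of the gauge pin in m (0 to 0.012; the pin's top stands 0.122 m plus this above the worktop). Stiff; leave it as it is.
- knob_grip (a point): Where to grip the locking knob: on its vertical axis, 163 mm above the worktop, 60 mm from the ram axis. The grip is an upright black bar 12 mm thick (point x), 42 mm long (point y, parallel to the tongue) and 30 mm high (146 to 176 mm above the worktop) on a thin round shaft.
- tongue_tip (a point): Free end of the steel stop tongue (48 mm long from the knob axis, 14 mm wide, 10 mm thick, its top 124 mm above the worktop) that turns with the knob. Locked, it points at the ram and lies under the pad's rim.
- knob (a joint): Angle of the locking knob in rad, growing clockwise seen from above: 0 = locked, tongue pointing at the ram (capper's -y); starts at 0 to 0.15; end stop 1.6. From about 0.55 on the tongue no longer blocks the pad; at 1.57 it points to the capper's -x. Light friction (0.04 N m); stays where it is left.
- spare_vial: Loose closed vial, 12 mm in diameter and 32 mm tall, standing in front of the capper. Leave alone. Origin: centre of its underside.
- fittings_dish: Small round clear dish, 60 mm across and 14 mm high, left of the capper. Leave alone. Origin: centre of its underside.
- timer: White bench timer, 62 x 62 x 19 mm, right front. Leave alone. Origin: centre of its underside.
- vial_rack: Vial rack, 76 x 175 x 36 mm, right. Leave alone. Origin: centre of its underside.
- syringe: Syringe, 27 x 109 x 15 mm, lying at the far left front. Leave alone. Origin: centre of its underside.
- filter_box: Box of filters with a lid, 94 x 120 x 44 mm, at the left front. Leave alone. Origin: centre of its underside.
- beaker: Beaker, 72 mm across and 91 mm high, at the back, right of the printer. Leave alone. Origin: centre of its underside.
- wash_bottle: Wash bottle with a bent spout, 66 x 119 x 182 mm, far right. Leave alone. Origin: centre of its underside.

How it is judged:
By the outcome, as a careful person would: the job done as asked, in the order asked, and still so for the second after the job is handed in, while the arm keeps its last pose, push and grip.
It also fails if it takes over 53 s, if anything falls off the work surface, if the arm or the gripper's body presses on something with over 40 N, if the wrist force passes 120 N, or if a joint passes its speed limit or range.

### The arm

A 7-joint arm with a two-finger parallel gripper is mounted at the origin on a cart in front of the work surface, level with it; the furniture and walls round the work are solid. World frame = base frame: x ahead of the robot, y to its left, z up, the work surface at z = 0. Lengths are in m, angles in rad, forces in N, time in s.
With the tool pointing down it reaches from about 0.425 to 0.925 m from the base axis. Payload 6.8 kg.
Tool frame: the origin (TCP) lies on the centre line of the jaws, within the pads' length; the fingertips stand 8 mm ahead of it and the grasp point (between the pads) lies 11 mm behind it; z points along the fingers, y is the line along which they close (so a half turn about z gives the same grasp; the last joint's range is limited). The gripper opens to 85 mm and grips with 20 to 120 N. Pads are 22 mm wide; open, the fingers measure 114 mm over their backs; the gripper's body (76 mm by 85 mm) begins 54 mm behind the grasp point. The pads swing forward as they close: fully open they stand 13 mm farther back than shut.
Start: joints at [-1.253, 0.477, 0.022, 1.555, -0.011, 1.109, -0.083], TCP at [0.279, 0.615, 0.213] pointing down, gripper open.
Joint ranges: [-2.96, 2.96], [-0.34, 2.1], [-1.41, 1.46], [0.24, 2.44], [-1.37, 4.51], [0.17, 1.92], [-2.96, 2.96]. Speed limits (rad/s): [2.39, 2.39, 3.14, 3.14, 3.14, 3.14, 3.14].

### API

Orientations are given as [roll, pitch, yaw] about the fixed x, y, z axes, in that order (R = Rz(yaw) Ry(pitch) Rx(roll)).
In Python, from station import ctrl gives the robot as it stands. The module is installed in compiled form; this text tells all that it offers.
- The arm moves only by the tool arm_command, never from a script. Its argument "commands" is one flat list of numbers, 7 for each row, row after row: the shift along the tool's x, y, z in m, then the turn, a rotation vector about the tool's x, y, z in degrees, then the finger opening in m, from 0 to 0.0854. A call has 1 to 20 rows; each row is the pose to reach, as a shift and turn from the pose commanded when the call began, along the tool's axes at that moment; what a row does not reach only later rows make up. A row lasts 1/10 s, in which the tool goes at most 50 mm and 8.59 degrees, less where a joint would pass 70% of its speed; a pose out of reach is approached as far as the arm can. A call with a gripper value outside its range is refused whole. The fingers move at their own pace and stop on an object; the grip force is fixed at half the most. Time passes only in rows, so rows that repeat a pose let the fingers close. It gives the time, the measured TCP pose, the force, the opening and the grip force at its end, in the units of the state.
- ctrl.get_obs(): the state, without advancing time (a new reading comes with each control period).
- ctrl.grab_frame(name): name is "scene" or "top" or "wrist"; returns (picture, depth): 384x512x3 uint8, blue, green, red; 384x512 float32, m along the optical axis (not along the pixel's ray), 0 where there is no reading.
- ctrl.camera_info(name): a dict with "vertical_fov" (degrees; the focal length in pixels is half the picture's height over the tangent of half this angle, whatever the lens; pixels are square), "cx", "cy" (the principal point, pixels), "origin" and "orientation" of the camera in the world. Camera axes: x right, y down, z forward; pixel columns grow to the right and rows downward; lengths in m; the calibration is good to about 2 mm. A picture is of the moment at which its call begins: read the wrist's pose just before it. camera_info takes no time and is no camera call; for the wrist camera it gives the pose at the moment of the call.
- ctrl.finish_job(): hands the job in; it is judged then, once.
The state is a dict: "clock": time; "joint_positions": joint angles; "dq": joint speeds; "joint_torque": joint torques, N m; "ee_pos": TCP position; "ee_rot": TCP orientation; "contact_force": force on the tool from outside, world axes, zero at the start; "wrist_torque": the same for the moment, N m; "opening": finger opening in m; "grip_force": force on a finger pad.
Only numpy, scipy, OpenCV 4.12 (cv2) and the standard library are available. Lean on these libraries where they do the work, as an engineer would, in place of code of your own. Each camera call takes 0.05 s, during which the arm holds its last target. There are 200 camera calls.

## Working session

There is one attempt and no reset: what is moved stays moved. The work goes in short steps, Python scripts to look and compute and a tool call to move; the robot and the scene stay as the last step left them, time stands still between calls to the robot, and variables do not carry over. Pictures are saved under pics/ and viewed, at most 10 in all, crops included, and the job is handed in when it is done.

Besides the shell and the picture viewer there is one more tool, called after "Request:" by a JSON object that holds its "name" and its "arguments". arm_command: Moves the arm, as the interface text tells. Its arguments: {"type":"object","properties":{"commands":{"type":"array","items":{"type":"number"}}},"required":["commands"]}

```bash
mkdir -p pics
cat > h.py <<'E'
import numpy as np,cv2
from scipy.spatial.transform import Rotation as R
from station import ctrl
def rot(o):
    o=np.array(o); 
    return o if o.shape==(3,3) else (R.from_quat(o).as_matrix() if o.size==4 else R.from_euler('xyz',o).as_matrix())
def grab(n,tag):
    i=ctrl.camera_info(n); p,d=ctrl.grab_frame(n); cv2.imwrite(f'pics/{tag}.png',p); np.savez(f'{tag}.npz',d=d,p=p,o=i['origin'],r=rot(i['orientation']),c=[i['cx'],i['cy']],f=192/np.tan(np.radians(i['vertical_fov']/2)))
def cloud(tag):
    z=np.load(f'{tag}.npz'); d=z['d']; v,u=np.mgrid[:384,:512]
    P=np.stack([(u-z['c'][0])/z['f']*d,(v-z['c'][1])/z['f']*d,d],-1)@z['r'].T+z['o']
    P[d==0]=np.nan; return P,z['p']
E
python3 - <<'E'
from h import *
print(ctrl.get_obs()); print(ctrl.camera_info('top'))
grab('top','t0'); grab('scene','s0')
cv2.imwrite('pics/a.png',np.hstack([cv2.imread('pics/t0.png'),cv2.imread('pics/s0.png')])[:, :])
a=cv2.imread('pics/t0.png');b=cv2.imread('pics/s0.png')
cv2.imwrite('pics/a.png',cv2.resize(np.vstack([a,b]),(400*2,600)) if 0 else cv2.resize(np.hstack([a,b]),(800,300)))
E
```

```text
{'clock': 0.0, 'joint_positions': array([-1.25305534,  0.47781441,  0.0223267 ,  1.55647266, -0.01150305,
        1.10928344, -0.08311034]), 'dq': array([ 3.21418278e-04, -8.54567612e-04, -6.95306119e-04, -7.48972770e-04,
        1.03589510e-03, -6.55686372e-05, -7.73261146e-04]), 'joint_torque': array([-6.89498465e-04, -5.96439064e+01,  1.60793770e+00, -2.81217849e+01,
        1.26132058e-02,  9.13088996e-03,  7.93589425e-05]), 'ee_pos': array([0.27857984, 0.61413524, 0.21170694]), 'ee_rot': array([-3.13974730e+00,  1.29607056e-04,  2.71577304e+00]), 'contact_force': array([ 0.16366515, -0.50579815,  0.43008791]), 'wrist_torque': array([ 0.00874887, -0.00119943,  0.03840066]), 'grip_force': 0.0, 'opening': 0.08524794176564746}
{'vertical_fov': 50.56637604046038, 'cx': 259.4946319085107, 'cy': 189.08650067042078, 'origin': array([ 0.43505012, -0.06078969,  1.6389048 ]), 'orientation': array([-3.05692411,  0.01296988, -1.59517934])}
```

View pics/t0.png

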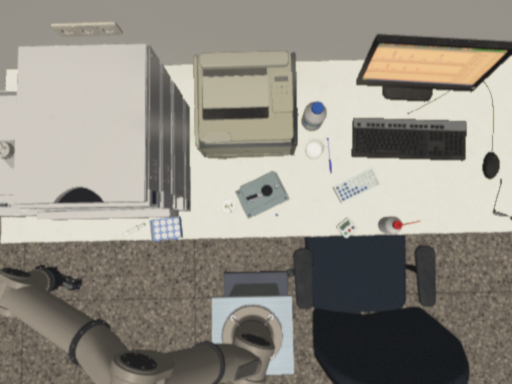

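View pics/s0.png

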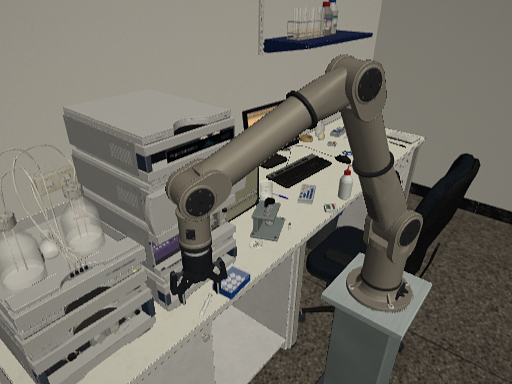

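The top view shows the capper at about (262,193), with the pad near (267,190) and the knob near (251,197). The arm is at lower left, over (70,285). I'll enlarge the capper and get coordinates from depth.

Run:
```python
from h import *
P,p=cloud('t0')
cv2.imwrite('pics/t0c.png',cv2.resize(p[165:225,220:295],None,fx=8,fy=8,interpolation=cv2.INTER_CUBIC))
for v in range(172,218,1):
  print(v,' '.join('%3.0f'%(1000*z) for z in P[v,236:290:1,2]))
for uv in [(262,193),(267,190),(251,197),(228,206),(277,215)]: print(uv,P[uv[1],uv[0]].round(3))
```

```text
172   2   2   3  -4  -6  -0   1  -1  -0  -3  -0   4  -0   4   5   5   2   5  -1   2   4   3   2  -1   1   3  -3  -5   3  -0   7  -1  -1   2  90  93 107  95  91   6   2   5   7  -0  -1   1  -1  -1  -4   3   6   0  -1   5
173  -1  -1   8   7  -5  -3   2  -4   6  -1   2   1  -1   0   4   3   2   5   2   8  -3  -6   5  -5   4   6  -1   1   7   1  -2   7  99 102  94  96 101 103  95  21  14   2  -2  -0  -3   7  -1  -4   3  -5  -3   4   4  -1
174   5   7  -1  -2   2   2   4  -3  -2   4   1  -1  -7   1   3   3  -3  -1   4   4   1  10  -0   3   6  -7  -5  -0   4   1  92  96  98  97  95  95 105 102  99  95   9  12  -2  -1  -2   3  -1  15   2  -1   3   4   3   1
175   3  -0  -2  -0  -1  -2   0   2   0   0   2   2  -3   2  -2   5   3   1  -3   5  -0   4  -1  -4   6  -2   5  -3  97 105 105  96  95 101  99  97  92 103  97  96  12   5   2  10   0  -1  -3  -1   3   4   2   3  -1  -1
176   1  -5   2   0  -7  -1  -6   3   1  -3  -3  -4   1   1  -1   0   6   6  -4  -2  -1  -3   4  -7  -3  -9 100  98  97 102 100  95  99  99  99  95 102 100  96 102  96  16   8  -1  10  -4   4   1  -2   2  -4  -2  -6   2

[... 8486 characters left out ...]
1   6  -2   5   8  -2   1   4  -3  31  36  33   0  -6   5  -3  -1  -4   0  -0  -2   2  -5   2
216  -1   3   6  -3   3   3   7   9   3  -3  12  10  18  12  14  15  16   7   6  -1   1   1   1  -4   7  -1  -3   7   6  -0  -0   0  -3  -0  -6  -1   6  -4  -1   1  28  26  -2  -2  -2   8   2   5   1   2   1   5   3   2
217  -1   1  -2  -3  -2   6   0   2   1  -1  -3  18  14   8  12  10   2  -2   2   0   3  -0  -6   6  -1   7   1  -6   5  -2   6  -0   0  -2   4  -8   5   3  -3   9  -0   1  -4  -4   2   2   5   1  -2   1   1  -2  -3  -4
(262, 193) [ 0.548 -0.053  0.136]
(267, 190) [ 0.558 -0.072  0.142]
(251, 197) [ 0.532 -0.013  0.171]
(228, 206) [0.509 0.085 0.011]
(277, 215) [ 0.468 -0.11   0.033]
```

View pics/t0c.png

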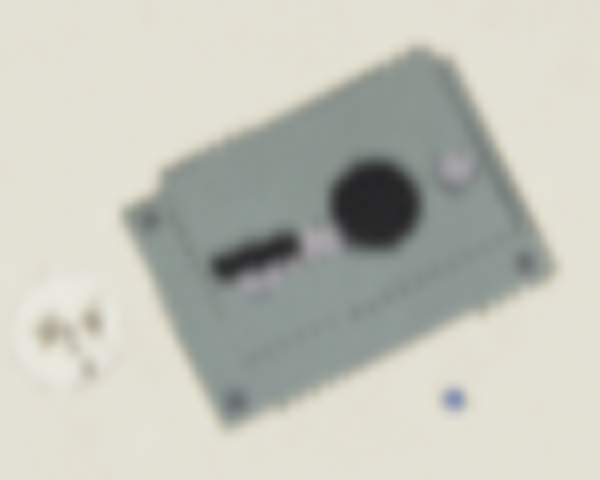

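The enlarged crop shows the knob bar at about (252,197), the tongue towards the pad at (267,190), the gauge pin at (277,186), the spare vial at (277,215) and the dish at (228,206). Now I'll compute centroids.

```bash
cat >> h.py <<'E'
def fit(tag,sl):
    P,_=cloud(tag); Q=P[sl].reshape(-1,3)
    Q=Q[~np.isnan(Q[:,2])]
    m=lambda a,b,c=None:Q[(Q[:,2]>a)&(Q[:,2]<b)]
    k=m(.160,.19); pad=m(.133,.152)
    print('knob',np.median(k,0),k.mean(0),len(k)); w,V=np.linalg.eigh(np.cov(k[:,:2].T)); print('bar dir',np.degrees(np.arctan2(V[1,1],V[0,1])))
    c,_r=cv2.minEnclosingCircle(pad[:,:2].astype(np.float32)*1000); print('pad',pad.mean(0),c,_r,len(pad))
    pc=pad.mean(0); kc=k.mean(0); d=(pc-kc)[:2]; print('dir knob->pad',np.degrees(np.arctan2(d[1],d[0])),np.linalg.norm(d))
    u=d/np.linalg.norm(d); g0=pc[:2]+.042*u
    g=Q[(np.hypot(*(Q[:,:2]-g0).T)<.012)&(Q[:,2]>.112)&(Q[:,2]<.139)]; print('gauge',g.mean(0),np.median(g[:,2]),len(g))
    pl=m(.09,.106); r=cv2.minAreaRect(pl[:,:2].astype(np.float32)*1000); print('plate',r)
E
python3 - <<'E'
from h import *
fit('t0',np.s_[170:212,236:290])
o=ctrl.get_obs(); T=rot(o['ee_rot']); print(T.round(3))
i=ctrl.camera_info('wrist'); print(i, T.T@(np.array(i['origin'])-o['ee_pos']),(T.T@rot(i['orientation'])).round(3))
E
```

```text
knob [ 0.53179062 -0.01359246  0.17506715] [ 0.53193427 -0.0150498   0.17446445] 41
bar dir 108.96209618591809
pad [ 0.55587949 -0.06910947  0.14065736] (548.155029296875, -51.69975280761719) 41.80467987060547 114
dir knob->pad -66.10950576907749 0.05912547106435761
gauge [ 0.57450784 -0.10803784  0.12438942] 0.12387887611312509 15
plate ((562.241455078125, -52.17401885986328), (100.48184967041016, 145.90908813476562), 24.23621368408203)
[[-0.911  0.413 -0.001]
 [ 0.413  0.911 -0.002]
 [-0.    -0.002 -1.   ]]
{'vertical_fov': 65.16833300758456, 'cx': 254.70596191770966, 'cy': 192.37529523415338, 'origin': array([0.21446397, 0.64345142, 0.37304218]), 'orientation': array([2.85621579e+00, 1.30335066e-03, 1.14517432e+00])} [ 7.04444650e-02 -1.27777441e-04 -1.61236299e-01] [[ 0.    -0.96  -0.281]
 [ 1.     0.     0.   ]
 [-0.    -0.281  0.96 ]]
```

```bash
cat >> h.py <<'E'
def rel(tgt,yawy,base=None):
    """tgt xyz, direction of tool y (deg, tool down) -> shift mm in tool axes, rotvec deg"""
    o=ctrl.get_obs(); T=rot(o['ee_rot']); p=np.array(o['ee_pos'])
    a=np.radians(yawy); y=np.array([np.cos(a),np.sin(a),0]); z=np.array([0,0,-1.]); G=np.stack([np.cross(y,z),y,z],1)
    print('shift mm',(T.T@(np.array(tgt)-p)*1000).round(1),'rot',np.degrees(R.from_matrix(T.T@G).as_rotvec()).round(2))
E
python3 - <<'E'
from h import *
P,_=cloud('t0'); Q=P.reshape(-1,3)
for y in np.arange(.1,.8,.05):
  m=Q[(abs(Q[:,1]-y)<.025)&(Q[:,2]>.06)&(Q[:,0]>.3)]; 
  if len(m): j=m[:,0].argmin(); print(round(y,2),np.percentile(m[:,0],1).round(3),m[:,2].max().round(2))
rel([.35,.28,.26],40);rel([.45,.03,.27],19);rel([.525,-.02,.27],19)
E
```

```text
0.1 0.703 0.46
0.15 0.703 0.46
0.2 0.464 0.48
0.25 0.476 0.63
0.3 0.466 0.63
0.35 0.466 0.63
0.4 0.468 0.63
0.45 0.466 0.63
0.5 0.465 0.63
0.55 0.303 0.63
0.6 0.301 0.62
0.65 0.307 0.58
0.7 0.482 0.52
0.75 0.483 0.46
shift mm [-203.1 -275.   -47.7] rot [-0.09  0.03 25.61]
shift mm [-397.4 -461.4  -57.4] rot [-0.09  0.05 46.61]
shift mm [-486.4 -475.9  -57.3] rot [-0.09  0.05 46.61]
```

Request:
{"name": "arm_command", "arguments": {"commands": [-0.203,-0.275,-0.048,0,0,25,0.04,-0.203,-0.275,-0.048,0,0,25,0.04,-0.203,-0.275,-0.048,0,0,25,0.04,-0.203,-0.275,-0.048,0,0,25,0.04,-0.203,-0.275,-0.048,0,0,25,0.04,-0.203,-0.275,-0.048,0,0,25,0.04,-0.203,-0.275,-0.048,0,0,25,0.04,-0.203,-0.275,-0.048,0,0,25,0.04,-0.203,-0.275,-0.048,0,0,25,0.04,-0.39,-0.44,-0.057,0,0,46.6,0.04,-0.39,-0.44,-0.057,0,0,46.6,0.04,-0.39,-0.44,-0.057,0,0,46.6,0.04,-0.39,-0.44,-0.057,0,0,46.6,0.04,-0.39,-0.44,-0.057,0,0,46.6,0.04,-0.39,-0.44,-0.057,0,0,46.6,0.04,-0.486,-0.476,-0.057,0,0,46.6,0.04,-0.486,-0.476,-0.057,0,0,46.6,0.04,-0.486,-0.476,-0.057,0,0,46.6,0.04,-0.486,-0.476,-0.057,0,0,46.6,0.04,-0.486,-0.476,-0.057,0,0,46.6,0.04]}}

```text
clock: 2.1
ee_pos: [0.5244, -0.0174, 0.269]
ee_rot: [-3.14, -0.001, 1.905]
contact_force: [0.3, -0.7, 0.2]
opening: 0.0398
grip_force: 0.0
```

Run:
```python
from h import *
grab('wrist','w1'); o=ctrl.get_obs(); print(o['clock'],o['ee_pos'],o['ee_rot'],o['joint_positions'],o['dq'].round(3),o['contact_force'])
```

```text
2.15 [ 0.52422609 -0.01734931  0.26923142] [-3.14065809e+00 -9.20132334e-04  1.90554868e+00] [-0.605755    0.18756259  0.60514286  1.8742073  -0.11896163  1.11653416
  0.37841468] [-0.003 -0.013  0.005  0.005  0.001 -0.002  0.003] [-0.31447359  0.23063176 -0.10081058]
```

View pics/w1.png

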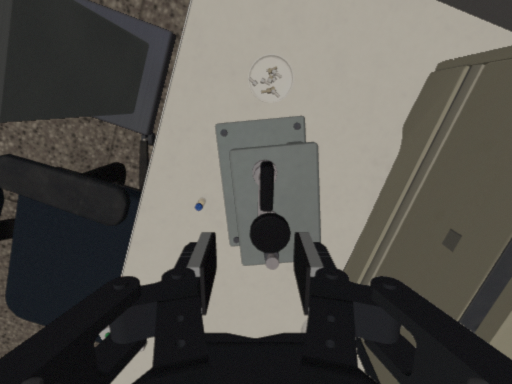

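The wrist view shows the knob bar at (266,186), the pad at (270,233) and the gauge pin at (272,260), partly hidden behind the pad's edge. The fingers are clear to either side.

Run:
```python
from h import *
fit('w1',np.s_[140:275,222:320])
P,_=cloud('w1')
print((P[254:270,260:284,2]*1000).round(0))
```

```text
knob [ 0.53422703 -0.01226603  0.17556687] [ 0.53425876 -0.0128285   0.17496157] 645
bar dir 108.85353398894851
pad [ 0.55850311 -0.06698538  0.1398211 ] (547.1744384765625, -42.6313591003418) 51.20500183105469 1291
dir knob->pad -65.8834214927771 0.05933596197676909
gauge [ 0.5765338  -0.10697552  0.12372283] 0.12479080579270091 166
plate ((564.7984008789062, -51.532188415527344), (100.27529907226562, 145.21240234375), 24.211999893188477)
[[ 97.  99.  98. 100. 108. 111. 110. 109. 109. 112. 112. 113. 112. 111.
  111. 112. 110. 110. 107.  97.  98.  98.  98.  97.]
 [ 98.  98.  98.  99. 109. 110. 111. 110. 112. 113. 115. 114. 116. 114.
  113. 111. 110. 110. 110.  98.  99.  99.  98.  98.]
 [ 99.  98.  98.  98. 110. 111. 110. 111. 113. 117. 118. 121. 121. 116.
  115. 113. 110. 110. 111.  99.  98.  98.  98.  98.]
 [ 99.  99.  97.  99. 109. 110. 110. 113. 122. 123. 123. 125. 124. 122.
  123. 123. 109. 111. 111.  98.  98.  98.  98.  98.]
 [ 98.  98.  99.  99. 110. 110. 111. 122. 124. 126. 125. 125. 124. 125.
  125. 125. 123. 110. 110.  98. 100.  98.  98.  98.]
 [ 97.  97.  98.  97.  98. 111.
[... 644 characters left out ...]
. 124. 124. 125. 126.
  125. 126. 124. 126. 124.   1.   1.   0.   1.  -0.]
 [  1.  -1.  -1.   1.   0.  -0. 125. 125. 125. 126. 126. 124. 125. 125.
  126. 124. 124. 125. 126.   1.   0.   1.  -1.   1.]
 [ -0.   0.  -1.  -1.   0.  -1. 126. 124. 125. 125. 124. 125. 126. 125.
  126. 125. 124. 125.  -1.  -0.  -0.   0.   0.  -0.]
 [ -1.   0.  -0.  -1.  -1.  -2.  -1. 126. 125. 126. 124. 126. 126. 125.
  125. 125. 124. 125.   0.  -0.   1.  -2.  -0.   1.]
 [  0.  -1.   2.   0.   1.  -0.   2.  -0. 125. 126. 124. 124. 126. 126.
  125. 125. 125.   0.  -1.  -1.   2.  -1.  -0.  -1.]
 [  1.   0.   1.  -0.  -0.  -0.  -2.  -0.   1. 125. 125. 124. 125. 125.
  126.  -1.   1.   0.  -1.  -1.   1.  -1.   1.   1.]]
```

Run:
```python
from h import *
rel([.534,-.013,.155],18.9)
```

```text
shift mm [  0.8  10.8 114.2] rot [-0.05 -0.05  0.28]
```

Request:
{"name": "arm_command", "arguments": {"commands": [0.001,0.011,0.03,0,0,0.3,0.04,0.001,0.011,0.06,0,0,0.3,0.04,0.001,0.011,0.09,0,0,0.3,0.04,0.001,0.011,0.114,0,0,0.3,0.04,0.001,0.011,0.114,0,0,0.3,0.04,0.001,0.011,0.114,0,0,0.3,0.005,0.001,0.011,0.114,0,0,0.3,0.005,0.001,0.011,0.114,0,0,0.3,0.005,0.001,0.011,0.114,0,0,0.3,0.005,0.001,0.011,0.114,0,0,0.3,0.005,0.001,0.011,0.114,0,0,0.3,0.005]}}

```text
clock: 3.25
ee_pos: [0.5358, -0.015, 0.1577]
ee_rot: [3.139, -0.0, 1.897]
contact_force: [-3.1, -1.4, 6.9]
opening: 0.0049
grip_force: 3.6
```

Run:
```python
from h import *
grab('wrist','w2'); o=ctrl.get_obs(); print(o['clock'],o['ee_pos'],o['ee_rot'],o['contact_force'],o['wrist_torque'],o['opening'],o['grip_force'])
a=cv2.imread('pics/w2.png'); cv2.imwrite('pics/w2c.png',cv2.resize(a[90:384,130:390],None,fx=2,fy=2))
```

```text
3.3 [ 0.53573451 -0.01502492  0.15763526] [ 3.13902234e+00 -9.88482611e-05  1.89707478e+00] [-1.76102173 -0.46747372  9.05658972] [-0.13527079  0.64791831  0.02239059] 0.005033517174370306 3.6084117426071316
```

View pics/w2c.png

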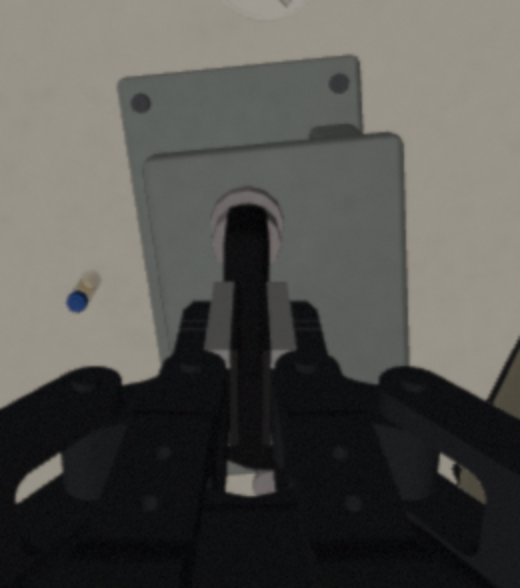

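The bar lies between the pads, at crop column 247, and runs along the fingers. The grip is weak because 5 mm was commanded, so I'll close fully and check.

Request:
{"name": "arm_command", "arguments": {"commands": [0,0,0,0,0,0,0,0,0,0,0,0,0,0,0,0,0,0,0,0,0]}}

```text
clock: 3.6
ee_pos: [0.5358, -0.015, 0.1575]
ee_rot: [3.139, -0.0, 1.897]
contact_force: [-2.2, -0.7, 7.6]
opening: -0.0001
grip_force: 3.5
```

Run:
```python
from h import *
grab('wrist','w3'); P,a=cloud('w3')
cv2.imwrite('pics/w3c.png',cv2.resize(a[170:300,200:310],None,fx=4.5,fy=4.5,interpolation=cv2.INTER_CUBIC))
o=ctrl.get_obs();T=rot(o['ee_rot'])
q=(P-o['ee_pos'])@T*1000
for v in range(184,300,6): print(v,' '.join('%4.0f'%x for x in P[v,235:275:2,2]*1000))
print((P[215,254],P[240,254],P[260,254]))
```

```text
184   98   97   98   98   97   99   99  101  102  102  102  102   98   98   98   97   98   99   98   98
190   98   98  102  105  106  105  106  106  105  106  106  106  106  105  106  106  101   99   98   98
196   99  106  106  114  119  155  156  158  156  157  157  158  157  153  119  106  106  106   98   98
202  106  106  124  126  164  166  167  168  169  168  168  167  168  165  160  124  124  105  106   96
208   98  125  125  125  173  175  175  175  175  175  176  176  174  175  174  125  126  124   97   98
214   99  126  125  127  176  175  176  175  177  177  176  175  176  175  174  126  124  125  100   97
220   98   97  124  124  175  176  176  176  177  177  175  176  177  176  174  125  124   99   97   98
226   99   99   99   98  175  175  176  176  176  175  176  176  177  176  175   98   97   99   97   98
232   99   98   97   99  182  181  182  181  182  181  182  182  182  182  182  182  182   98   97   98
238   99   97   97  188  189  189  189  189  189  190  189  190  189  189  189  189  189   98   98   98
244  187  186  nan  195  195  194  195  195  195  195  196  
[... 421 characters left out ...]
213  213  218  217  218  217  221  220
274  224  223  221  221  222  222  222  222  214  214  214  214  214  222  222  222  222  221  222  222
280  225  226  225  227  225  225  226  221  214  213  214  214  218  225  226  227  225  226  225  226
286  229  230  229  229  230  230  228  222  213  213  214  213  221  225  230  229  229  230  229  229
292  233  232  232  232  233  234  227  222  213  213  213  214  221  223  231  233  232  233  232  232
298  243  243  243  242  236  233  224  222  213  214  215  214  221  223  230  236  242  242  243  242
(array([0.53068738, 0.00103668, 0.17569936]), array([ 0.53264233, -0.00478463,  0.19200217]), array([ 0.53290383, -0.00559506,  0.20901178]))
```

View pics/w3c.png

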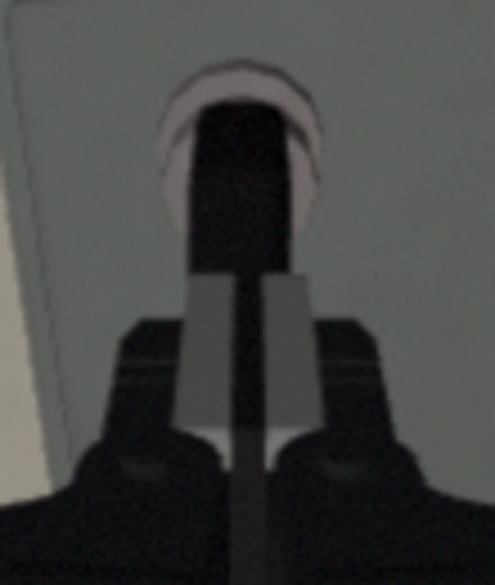

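Run:
```python
from h import *
o=dict(ee_pos=[0.52422609,-0.01734931,0.26923142],ee_rot=[-3.14065809e+00,-9.20132334e-04,1.90554868e+00])
P,a=cloud('w1'); q=(P-o['ee_pos'])@rot(o['ee_rot'])*1000
for v in range(228,320,6):
  for u in (300,306,312,206,212): print(v,u,q[v,u].round(0),end=' ')
  print()
o=ctrl.get_obs(); print(o['contact_force'])
```

```text
228 300 [-71.  55. 171.] 228 306 [-71.  62. 170.] 228 312 [-71.  69. 171.] 228 206 [-113.  -75.  270.] 228 212 [-113.  -65.  269.] 
234 300 [ 10.  23. -26.] 234 306 [ 10.  26. -27.] 234 312 [-79.  70. 172.] 234 206 [ 10. -23. -26.] 234 212 [ 10. -20. -26.] 
240 300 [ 10.  22. -33.] 240 306 [ 10.  25. -32.] 240 312 [-87.  70. 171.] 240 206 [ 10. -22. -34.] 240 212 [ 10. -19. -33.] 
246 300 [ 10.  21. -39.] 246 306 [ 10.  24. -39.] 246 312 [ 10.  26. -39.] 246 206 [ 10. -21. -39.] 246 212 [  6. -19. -32.] 
252 300 [  9.  21. -42.] 252 306 [ 10.  23. -45.] 252 312 [ 10.  25. -45.] 252 206 [ 10. -20. -45.] 252 212 [  4. -19. -33.] 
258 300 [  5.  21. -42.] 258 306 [ 10.  22. -51.] 258 312 [ 10.  25. -49.] 258 206 [ 10. -19. -49.] 258 212 [  2. -19. -35.] 
264 300 [  4.  21. -44.] 264 306 [ 10.  21. -55.] 264 312 [ 10.  24. -55.] 264 206 [  7. -19. -50.] 264 212 [ -2. -19. -34.] 
270 300 [  1.  21. -44.] 270 306 [  9.  21. -58.] 270 312 [  9.  23. -57.] 270 206 [  6. -19. -52.] 270 212 [ -4. -19. -35.] 
276 300 [ -2.  21. -44.] 276 306 [  6.  21. -57.] 276 312 [  6.  23. -58.] 276 206 [  
[... 295 characters left out ...]
294 300 [-10.  21. -46.] 294 306 [ -2.  21. -57.] 294 312 [ 12.  19. -77.] 294 206 [ -4. -19. -54.] 294 212 [-230.  -70.  269.] 
300 300 [-242.   76.  269.] 300 306 [ -5.  21. -57.] 300 312 [ 16.  18. -86.] 300 206 [ -7. -19. -54.] 300 212 [-243.  -71.  270.] 
306 300 [-255.   77.  270.] 306 306 [ -7.  22. -58.] 306 312 [ 16.  17. -89.] 306 206 [-10. -19. -55.] 306 212 [-253.  -71.  268.] 
312 300 [-266.   77.  269.] 312 306 [-11.  22. -57.] 312 312 [ 16.  17. -91.] 312 206 [-12. -19. -56.] 312 212 [-266.  -71.  269.] 
318 300 [-279.   78.  270.] 318 306 [-277.   88.  268.] 318 312 [ 16.  16. -94.] 318 206 [-279.  -82.  270.] 318 212 [-278.  -72.  269.] 
[-2.42373709 -0.79066528  7.22850189]
```

The fingertips actually stand about 20 mm behind the reported TCP, so the closed fingers are resting on top of the bar. I'll lift, open, go about 28 mm deeper and grip.

Request:
{"name": "arm_command", "arguments": {"commands": [0,0,-0.02,0,0,0,0,0,0,-0.02,0,0,0,0.04,0,0,-0.02,0,0,0,0.04,0,0,-0.02,0,0,0,0.04,0.002,0,-0.02,0,0,0,0.04,0.002,0,-0.005,0,0,0,0.04,0.002,0,0.01,0,0,0,0.04,0.002,0,0.02,0,0,0,0.04,0.002,0,0.028,0,0,0,0.04,0.002,0,0.028,0,0,0,0.04,0.002,0,0.028,0,0,0,0.008,0.002,0,0.028,0,0,0,0.008,0.002,0,0.028,0,0,0,0.008,0.002,0,0.028,0,0,0,0.008,0.002,0,0.028,0,0,0,0.008]}}

```text
clock: 5.15
ee_pos: [0.5342, -0.0133, 0.1282]
ee_rot: [3.141, -0.0, 1.897]
contact_force: [-2.9, -0.7, 5.2]
opening: 0.0112
grip_force: 59.1
```

Request:
{"name": "arm_command", "arguments": {"commands": [0,0,0,0,0,8,0.008,0,0,0,0,0,16,0.008,0,0,0,0,0,24,0.008,0,0,0,0,0,32,0.008,0,0,0,0,0,40,0.008,0,0,0,0,0,48,0.008,0,0,0,0,0,56,0.008,0,0,0,0,0,64,0.008,0,0,0,0,0,72,0.008,0,0,0,0,0,78,0.008,0,0,0,0,0,82,0.008,0,0,0,0,0,82,0.008,0,0,0,0,0,82,0.008]}}

```text
clock: 6.45
ee_pos: [0.5355, -0.0138, 0.1283]
ee_rot: [3.139, -0.002, 0.468]
contact_force: [2.9, -4.1, 1.4]
opening: 0.0111
grip_force: 58.7
```

Turned. Next I'll release with a modest opening and lift straight up.

Request:
{"name": "arm_command", "arguments": {"commands": [0,0,0,0,0,82,0.025,0,0,0,0,0,0,0.025,0,0,0,0,0,0,0.025,0,0,-0.03,0,0,0,0.025,0,0,-0.06,0,0,0,0.025,0,0,-0.1,0,0,0,0.025,0,0,-0.13,0,0,0,0.025,0,0,-0.13,0,0,0,0.025]}}

```text
clock: 7.25
ee_pos: [0.5364, -0.0131, 0.2613]
ee_rot: [3.141, -0.006, 0.465]
contact_force: [-0.7, -0.3, 0.1]
opening: 0.0252
grip_force: 0.0
```

I left a stray 82° turn in the first row of that call. It was rate-limited to under 9° and undone in the next row. I'll check the knob.

Run:
```python
from h import *
grab('wrist','w4'); fit('w4',np.s_[100:290,180:340])
P,a=cloud('w4')
cv2.imwrite('pics/w4c.png',cv2.resize(a[80:300,160:380],None,fx=2.7,fy=2.7))
```

```text
knob [ 0.53761356 -0.01328861  0.17566385] [ 0.53736755 -0.01354843  0.17508028] 657
bar dir -153.04877924237604
pad [ 0.56057275 -0.06757515  0.13981979] (559.484619140625, -45.44313430786133) 45.12455749511719 1531
dir knob->pad -66.75582844612204 0.05879938805753607
gauge [nan nan nan] nan 0
plate ((560.5440063476562, -42.197967529296875), (100.33934020996094, 124.95515441894531), 24.308025360107422)h.py:22: RuntimeWarning: Mean of empty slice.
  g=Q[(np.hypot(*(Q[:,:2]-g0).T)<.012)&(Q[:,2]>.112)&(Q[:,2]<.139)]; print('gauge',g.mean(0),np.median(g[:,2]),len(g))
  ret = um.true_divide(
  return _methods._mean(a, axis=axis, dtype=dtype,
  ret = ret.dtype.type(ret / rcount)
```

View pics/w4c.png

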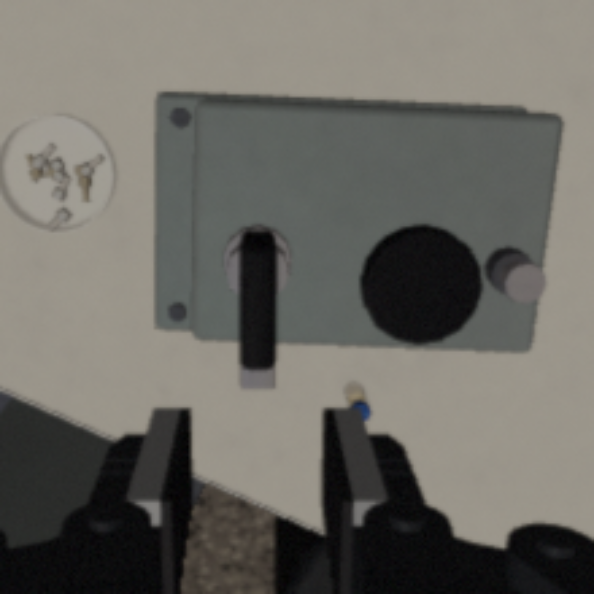

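The view shows the tongue swung out to the capper's -x, at crop (258,380), with the knob about 87° from locked. The pad is up and free and the gauge pin is clear. Now I'll hover over the pad with the fingers closed.

Run:
```python
from h import *
rel([.5595,-.0675,.1465],24)
```

```text
shift mm [ -3.3  60.1 112.6] rot [  0.13  -0.2  -87.34]
```

Request:
{"name": "arm_command", "arguments": {"commands": [-0.003,0.03,0,0,0,-8,0,-0.003,0.06,0,0,0,-16,0,-0.003,0.06,0,0,0,-24,0,-0.003,0.06,0,0,0,-32,0,-0.003,0.06,0,0,0,-40,0,-0.003,0.06,0,0,0,-48,0,-0.003,0.06,0,0,0,-56,0,-0.003,0.06,0.0,0,0,-64,0,-0.003,0.06,0.02,0,0,-72,0,-0.003,0.06,0.04,0,0,-80,0,-0.003,0.06,0.06,0,0,-87.3,0,-0.003,0.06,0.08,0,0,-87.3,0,-0.003,0.06,0.1,0,0,-87.3,0,-0.003,0.06,0.112,0,0,-87.3,0,-0.003,0.06,0.112,0,0,-87.3,0,-0.003,0.06,0.112,0,0,-87.3,0]}}

```text
clock: 8.9
ee_pos: [0.5584, -0.0681, 0.1456]
ee_rot: [-3.141, -0.0, 1.989]
contact_force: [-0.3, -0.1, 0.3]
opening: -0.0002
grip_force: 0.0
```

Run:
```python
from h import *
o=ctrl.get_obs(); print(o['ee_pos'],o['ee_rot'],o['contact_force'],o['opening'])
grab('wrist','w5'); P,a=cloud('w5')
q=(P-o['ee_pos'])@rot(o['ee_rot'])*1000
cv2.imwrite('pics/w5c.png',cv2.resize(a[150:330,170:350],None,fx=3,fy=3))
m=(abs(q[...,1])<22)&(q[...,0]<13)&(q[...,0]>8)&(q[...,2]<0)&(q[...,2]>-60)
print('tip z tool max',np.nanmax(q[...,2][m]))
```

```text
[ 0.55835738 -0.06806143  0.14558472] [-3.14094471e+00 -2.96151530e-04  1.98918897e+00] [-0.33684905 -0.07932094  0.29293031] -0.00018291749138418334
tip z tool max -22.2250675965463
```

View pics/w5c.png

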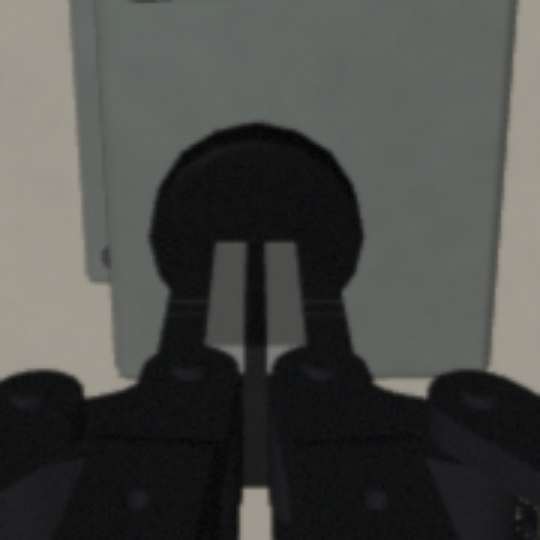

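The fingers are centred over the pad, with its rim visible round crop (255,220). I'll go down to contact in small steps.

Request:
{"name": "arm_command", "arguments": {"commands": [0,0,0.01,0,0,0,0,0,0,0.02,0,0,0,0,0,0,0.024,0,0,0,0,0,0,0.028,0,0,0,0,0,0,0.03,0,0,0,0,0,0,0.03,0,0,0,0,0,0,0.03,0,0,0,0]}}

```text
clock: 9.65
ee_pos: [0.558, -0.0677, 0.1159]
ee_rot: [-3.141, -0.001, 1.99]
contact_force: [-3.6, 1.5, 6.7]
opening: -0.0001
grip_force: 3.6
```

```bash
cat >> h.py <<'E'
def padz(tag):
    o=ctrl.get_obs(); grab('wrist',tag); P,a=cloud(tag); q=(P-o['ee_pos'])@rot(o['ee_rot'])*1000
    x=P[...,2][(q[...,0]>13)&(q[...,0]<19)&(abs(q[...,1])<8)&(P[...,2]<.15)&(P[...,2]>.11)]
    print(o['clock'],'ee',o['ee_pos'],'F',o['contact_force'].round(1),'pad z',np.median(x),x.std(),len(x))
    g=P[...,2][(q[...,0]<-36)&(q[...,0]>-48)&(abs(q[...,1])<10)&(P[...,2]>.11)&(P[...,2]<.14)]; print('gauge',np.median(g) if len(g) else None,len(g))
E
python3 -c "
from h import *
padz('w6')"
```

```text
9.65 ee [ 0.55800678 -0.06768424  0.11587457] F [-3.6  1.5  6.7] pad z 0.13365755132921242 0.003099432438316285 492
gauge None 0
```

Request:
{"name": "arm_command", "arguments": {"commands": [0,0,0.003,0,0,0,0,0,0,0.006,0,0,0,0,0,0,0.008,0,0,0,0,0,0,0.008,0,0,0,0,0,0,0.008,0,0,0,0,0,0,0.008,0,0,0,0]}}

```text
clock: 10.3
ee_pos: [0.558, -0.0677, 0.1083]
ee_rot: [-3.141, -0.002, 1.99]
contact_force: [-4.8, 1.3, 10.6]
opening: -0.0001
grip_force: 5.5
```

```bash
python3 -c "
from h import *
padz('w7')
P,a=cloud('w7');o=ctrl.get_obs(); q=(P-o['ee_pos'])@rot(o['ee_rot'])*1000
for r in range(10,24,2):
  m=(abs(q[...,0]-r-1)<1)&(abs(q[...,1])<6)&(P[...,2]>.1)&(P[...,2]<.16); print(r,np.percentile(P[...,2][m],[10,50,90]).round(4),m.sum())
"
```

```text
10.3 ee [ 0.55803664 -0.06770198  0.10831686] F [-4.8  1.3 10.6] pad z 0.12615353823061287 0.0030886535404148602 484
gauge 0.12509717593946032 70
10 [0.1272 0.1453 0.1574] 590
12 [0.1261 0.1268 0.1275] 90
14 [0.1261 0.1269 0.1275] 89
16 [0.1252 0.1263 0.1273] 106
18 [0.1173 0.1223 0.1259] 173Traceback (most recent call last):
  File "<string>", line 6, in <module>
    m=(abs(q[...,0]-r-1)<1)&(abs(q[...,1])<6)&(P[...,2]>.1)&(P[...,2]<.16); print(r,np.percentile(P[...,2][m],[10,50,90]).round(4),m.sum())
                                                                                    ~~~~~~~~~~~~~^^^^^^^^^^^^^^^^^^^^^^^^
    return _quantile_unchecked(
        a, q, axis, out, overwrite_input, method, keepdims, weights)
    return _ureduce(a,
                    func=_quantile_ureduce_func,
    ...<5 lines>...
                    overwrite_input=overwrite_input,
                    method=method)
    r = func(a, **kwargs)
    result = _quantile(arr,
                       quantiles=q,
    ...<2 lines>...
                       out=out,
                       weights=wgt)
    slices_having_nans = np.isnan(arr[-1, ...])
                                  ~~~^^^^^^^^^
IndexError: index -1 is out of bounds for axis 0 with size 0
```

Request:
{"name": "arm_command", "arguments": {"commands": [0,0,0.001,0,0,0,0,0,0,0.0018,0,0,0,0,0,0,0.0018,0,0,0,0,0,0,0.0018,0,0,0,0,0,0,0.0018,0,0,0,0]}}

```text
clock: 10.85
ee_pos: [0.5581, -0.0677, 0.1066]
ee_rot: [-3.141, -0.002, 1.99]
contact_force: [-5.5, 2.4, 11.3]
opening: 0.0001
grip_force: 5.9
```

```bash
python3 -c "
from h import *
padz('w8')
P,a=cloud('w8');o=ctrl.get_obs(); q=(P-o['ee_pos'])@rot(o['ee_rot'])*1000
m=(abs(q[...,0]-14)<2)&(abs(q[...,1])<6)&(P[...,2]>.1)&(P[...,2]<.14); print(np.median(P[...,2][m]))
"
```

```text
10.85 ee [ 0.55805729 -0.06771746  0.10659266] F [-5.5  2.4 11.3] pad z 0.12443600174125612 0.0030343555666198954 494
gauge 0.12501397648112497 87
0.12509978054084742
```

The pad's top is at 125.1 mm and the gauge top at 125.0 mm, so they are level. I'll hold for 3.5 s or so.

Request:
{"name": "arm_command", "arguments": {"commands": [0,0,0,0,0,0,0,0,0,0,0,0,0,0,0,0,0,0,0,0,0,0,0,0,0,0,0,0,0,0,0,0,0,0,0,0,0,0,0,0,0,0,0,0,0,0,0,0,0,0,0,0,0,0,0,0,0,0,0,0,0,0,0,0,0,0,0,0,0,0,0,0,0,0,0,0,0,0,0,0,0,0,0,0,0,0,0,0,0,0,0,0,0,0,0,0,0,0,0,0,0,0,0,0,0,0,0,0,0,0,0,0,0,0,0,0,0,0,0,0,0,0,0,0,0,0,0,0,0,0,0,0,0,0,0,0,0,0,0,0]}}

```text
clock: 12.9
ee_pos: [0.558, -0.0677, 0.1066]
ee_rot: [-3.141, -0.002, 1.99]
contact_force: [-5.8, 1.8, 11.0]
opening: 0.0001
grip_force: 5.9
```

Request:
{"name": "arm_command", "arguments": {"commands": [0,0,0,0,0,0,0,0,0,0,0,0,0,0,0,0,0,0,0,0,0,0,0,0,0,0,0,0,0,0,0,0,0,0,0,0,0,0,0,0,0,0,0,0,0,0,0,0,0,0,0,0,0,0,0,0,0,0,0,0,0,0,0,0,0,0,0,0,0,0,0,0,0,0,0,0,0,0,0,0,0,0,0,0,0,0,0,0,0,0,0,0,0,0,0,0,0,0,0,0,0,0,0,0,0]}}

```text
clock: 14.4
ee_pos: [0.558, -0.0677, 0.1066]
ee_rot: [-3.141, -0.002, 1.99]
contact_force: [-4.7, 1.1, 12.1]
opening: 0.0001
grip_force: 5.9
```

```bash
python3 -c "
from h import *
padz('w9')
P,a=cloud('w9');o=ctrl.get_obs(); q=(P-o['ee_pos'])@rot(o['ee_rot'])*1000
m=(abs(q[...,0]-14)<2)&(abs(q[...,1])<6)&(P[...,2]>.1)&(P[...,2]<.14); z=np.median(P[...,2][m]);print(z)
if abs(z-.125)<.001: print(ctrl.finish_job())
"
```

```text
14.4 ee [ 0.55802162 -0.06773051  0.10660693] F [-4.7  1.1 12.1] pad z 0.12433647608907106 0.003096723798623353 504
gauge 0.12506715268754637 85
0.12509700430404486
the job is handed in; nothing more can be done
None
```

The knob is turned clockwise to about 87° from locked, with the tongue clear of the pad, and the pad was held level with the gauge pin (125.1 mm against 125.0–125.1 mm) for over 3.5 s; I handed the job in at 14.4 s, still holding it down.

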